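Kettle on the second-hand hob, and turn up the gas knob

ROBOT

A 6-joint arm with a two-finger parallel gripper is mounted at the origin on the work surface. World frame = base frame: x ahead of the robot, y to its left, z up, the work surface at z = 0. Lengths are in m, angles in rad, forces in N, time in s.
With the tool pointing down it reaches from about 0.4 to 0.925 m from the base axis. Payload 12.5 kg.
Tool frame: the origin (TCP) lies at the very end of the fingers, on their centre line; the grasp point (between the pads) lies 19 mm behind it; z points along the fingers, y is the line along which they close (so a half turn about z gives the same grasp; the last joint's range is limited). The gripper opens to 95 mm and grips with 3 to 60 N. Pads are 20 mm wide; open, the fingers measure 119 mm over their backs; the gripper's body (75 mm by 180 mm) begins 59 mm behind the grasp point.
Start: joints at [1, 0.491, 1.559, -0, 1.092, -0.106], TCP at [0.28, 0.559, 0.177] pointing down, gripper open.
Joint ranges: [-3.1, 3.1], [-0.84, 2.19], [0.05, 2.79], [-1.13, 4.28], [0.06, 2.93], [-2.69, 2.69]. Speed limits (rad/s): [2.22, 2.22, 2.79, 3.14, 3.14, 3.14].

INTERFACE

Orientations are given as a unit quaternion [w, x, y, z].
In Python, from cell import bot gives the robot as it stands.
- The arm moves only by the tool jog_arm, never from a script. Its argument "increments" is a list of rows, each a list of 7 numbers: the turn, a rotation vector about the tool's x, y, z in rad, then the shift along the tool's x, y, z in m, then the opening, from 0 (shut) to 1 (fully open). A call has 1 to 12 rows; each row is the pose to reach, as a shift and turn from the pose commanded when the call began, along the tool's axes at that moment; what a row does not reach only later rows make up. A row lasts 1/12 s, in which the tool goes at most 41.7 mm and 7.16 degrees, less where a joint would pass 70% of its speed; a pose out of reach is approached as far as the arm can. A call with a gripper value outside its range is refused whole. The fingers move at their own pace and stop on an object; "force" is the grip in N (left out, the last holds). Time passes only in rows, so rows that repeat a pose let the fingers close. It gives the time, the measured TCP pose, the force, the opening and the grip force at its end, in the units of the state.
- bot.read_state(): the state, without advancing time (a new reading comes with each control period).
- bot.capture(name): name is "scene" or "side" or "wrist"; returns a dict with "pixels" (480x640x3 uint8, red, green, blue), "intrinsics" (3x3 intrinsics, pixels), "extrinsics" (4x4, takes a point from world to camera coordinates); the wrist camera has in their place "T_tool_cam" (4x4, takes a point from camera to tool coordinates, whose origin is the TCP and whose axes are the flange's). Camera axes: x right, y down, z forward; pixel columns grow to the right and rows downward; lengths in m; the calibration is good to about 2 mm. The wrist camera is an equidistant fisheye: a pixel r from the principal point sees the ray r / f radians off the axis. A picture is of the moment at which its call begins: read the wrist's pose just before it. There is no depth.
- bot.job_done(): hands the job in; it is judged then, once.
The state is a dict: "time_s": time; "joints": joint angles; "dq": joint speeds; "effort": joint torques, N m; "ee_pos": TCP position; "orientation": TCP orientation; "force": force on the tool from outside, world axes, zero at the start; "torque": the same for the moment, N m; "width": finger opening in m; "grip_force": force on a finger pad.
Only numpy, scipy, OpenCV 4.12 (cv2) and the standard library are available. Lean on these libraries where they do the work, as an engineer would, in place of code of your own. Each camera call takes 0.05 s, during which the arm holds its last target. There are 200 camera calls.

TASK

Try out the second-hand hob: take the red kettle by its handle and stand it centred on the burner that has the black pan support (the other burner is blanked off with a flat cover). Then, with the kettle standing free, push in that burner's knob - the one in line with it on the sloping front, which faces away from the robot - turn it anticlockwise past its safety stop until its pointer is at the big orange dot, and let it spring back out. Leave the other knob off and do not disturb the bottles, tools and other things on the bench.

Things in the scene. Friction and masses are not known exactly. Their poses are not given: they have to be found in the camera images.
- hob: fixed steel gas hob, 440 mm wide (y), x from -164 to +140 mm, top at z = 90 mm; origin under its middle, the robot stands behind it: -x is its front (away from the robot), +y the robot's right. Its front panel, 98 mm long, slopes 30 degrees from level, facing up and away, centred at x = -121, z = 61 mm. Burners at x = 20, y = +105 ("left") and -105 mm ("right"); each knob at its burner's y, mid-panel
- pan_support: fixed black four-armed pan support, 145 mm across and 25 mm high, round either one of the two burners; origin at its centre, on the hob's top; its arms' tops are at z = 25 mm in its frame
- cover: fixed flat aluminium cover, 140 x 140 x 18 mm, over the other burner; origin at the centre of its underside
- kettle: loose red kettle, about 0.5 kg, 128 mm across at its base; body 86 mm high with a small 16 mm round black lid knob up to z = 93 mm; spout to +x reaching 95 mm from the axis; origin at the centre of its flat base, z up
- kettle_handle (a point): middle of the kettle's black handle bar, 140 mm above its base on its axis: bar 90 mm long (along x), 16 mm wide (y), 18 mm high, on thin steel bows at its ends; free space of 38 mm below the bar
- knob_left_grip (a point): left burner's knob: black disc 44 mm across with a bar grip 42 x 14 mm, spanning 13 to 43 mm out from the panel, a white stripe at its pointer end. This point is on the knob's axis, 35 mm out from the panel when not pushed. z points out of the panel along the axis, x along the bar to the pointer end (up the slope when off), y across the 14 mm width. It turns and moves with the knob.
- knob_right_grip (a point): right burner's knob: black disc 44 mm across with a bar grip 42 x 14 mm, spanning 13 to 43 mm out from the panel, a white stripe at its pointer end. This point is on the knob's axis, 35 mm out from the panel when not pushed. z points out of the panel along the axis, x along the bar to the pointer end (up the slope when off), y across the 14 mm width. It turns and moves with the knob.
- knob_left (a joint): angle of the left knob (rad): 0 = off, pointer up the slope at the white dot; grows anticlockwise seen from outside the panel, to 2.3. Big orange dot (14 mm, full flame) at 1.22, small orange dot (low) at 2.0. Unless pushed in 5 mm or more, a safety stop blocks it at 0.25; the stop ends at 0.75, beyond which it may come out and turns freely. Friction 0.07 N m: it stays where left.
- knob_right (a joint): angle of the right knob (rad): 0 = off, pointer up the slope at the white dot; grows anticlockwise seen from outside the panel, to 2.3. Big orange dot (14 mm, full flame) at 1.22, small orange dot (low) at 2.0. Unless pushed in 5 mm or more, a safety stop blocks it at 0.25; the stop ends at 0.75, beyond which it may come out and turns freely. Friction 0.07 N m: it stays where left.
- knob_left_push (a joint): how far the left knob is pushed in along its axis (m): 0 sprung out, 0.007 at the end of its travel; the spring takes 4 N to start and 9 N at the end.
- knob_right_push (a joint): how far the right knob is pushed in along its axis (m): 0 sprung out, 0.007 at the end of its travel; the spring takes 4 N to start and 9 N at the end.
- canister: bystander: grey can, 90 mm across, 130 mm high, origin under its centre; stands on the opposite side of the hob from the kettle
- bottle_a: bystander: white bottle with blue label and cap, 60 mm across, 150 mm high, origin under its centre, beside the hob on the robot's left
- bottle_b: bystander: the same bottle, beside the hob on the robot's right
- bottle_clear: bystander: clear bottle with red cap, 66 mm across, 200 mm high, origin under its centre
- mug: bystander: blue mug, 80 mm across, 90 mm high, origin under its centre
- wrench: bystander: steel wrench lying beyond the hob's front, under 200 mm long and 20 mm high
- screwdriver: bystander: screwdriver lying beyond the hob's front, about 200 mm long and 30 mm high
Mind the look-alikes: they are no part of the job. There is more than one size of the kettle; the job needs the larger.

How it is judged:
On the way:
1. the kettle stands released, upright and centred on the pan support while both knobs are still off (horizontal distance between kettle and pan_support below 0.02 m and z of kettle in the frame of pan_support between 0.02 and 0.03 m and angle between kettle's own z axis and vertical below 0.08 rad and linear speed of kettle below 0.03 m/s and contact force between the fingers and kettle below 0.1 N and value of joint each of knob_left, knob_right below 0.35 rad), for 0.2 s.
At the end, for the whole second after the job is handed in: The kettle stands upright, at rest and released on the pan support, its axis within 20 mm of the support's centre; the knob in line with that burner is at the big orange dot (1.02 to 1.42 rad) and sprung fully out (within 1.5 mm); the other knob is off and out (horizontal distance between kettle and pan_support below 0.02 m and z of kettle in the frame of pan_support between 0.02 and 0.03 m and angle between kettle's own z axis and vertical below 0.08 rad and linear speed of kettle below 0.03 m/s and contact force between the fingers and kettle below 0.1 N and ((y of pan_support in the frame of hob above 0 m and value of joint knob_right below 0.35 rad and value of joint knob_left between 1.02 and 1.42 rad and velocity of joint knob_left below 0.05 rad/s) or (y of pan_support in the frame of hob below 0 m and value of joint knob_left below 0.35 rad and value of joint knob_right between 1.02 and 1.42 rad and velocity of joint knob_right below 0.05 rad/s)) and value of joint each of knob_left_push, knob_right_push below 0.0015 m); the robot touches nothing.
It fails at once if the kettle is tipped by more than 35 degrees (angle between kettle's own z axis and vertical above 0.61 rad).
It fails at once if the knob of the covered burner is turned past its stop ((y of pan_support in the frame of hob below 0 m and value of joint knob_left above 0.4 rad) or (y of pan_support in the frame of hob above 0 m and value of joint knob_right above 0.4 rad)).
It fails at once if a bystander is moved by more than 30 mm (distance of any of canister, bottle_a, bottle_b, bottle_clear, mug, wrench, screwdriver from where it was at the start of the episode above 0.03 m).
It fails at once if a bottle, the can or the mug is tipped over (angle between any of canister, bottle_a, bottle_b, bottle_clear, mug's own z axis and vertical above 0.4 rad).
It also fails if it takes over 64 s, if anything falls off the work surface, if the arm or the gripper's body presses on something with over 40 N, if the wrist force passes 120 N, or if a joint passes its speed limit or range.

## Working session

There is one attempt and no reset: what is moved stays moved. The work goes in short steps, Python scripts to look and compute and a tool call to move; the robot and the scene stay as the last step left them, time stands still between calls to the robot, and variables do not carry over. Pictures are saved under pics/ and viewed, at most 10 in all, crops included, and the job is handed in when it is done.

Besides the shell and the picture viewer there is one more tool, called after ">>>" as name(argument=value, ...) on one line, values as JSON. jog_arm: Moves the arm, as the interface text tells. Its arguments: {"type":"object","properties":{"increments":{"type":"array","items":{"type":"array","items":{"type":"number"}}},"force":{"type":"number"}},"required":["increments"]}

```bash
ls; mkdir -p pics; python3 - <<'E'
from cell import bot
import cv2,numpy as np
print(bot.read_state())
for n in ("scene","side"):
    c=bot.capture(n); cv2.imwrite(f"pics/{n}0.png",c["pixels"][:,:,::-1]); np.savez(f"pics/{n}0.npz",**{k:c[k] for k in("pixels","intrinsics","extrinsics")})
    E=np.array(c["extrinsics"]);print(n,np.array(c["intrinsics"]).tolist(),(-E[:3,:3].T@E[:3,3]).round(3),E[2,:3].round(3))
E
```

```text
pics
{'time_s': 0.0, 'joints': array([ 1.00041484e+00,  4.91583037e-01,  1.55945670e+00, -2.68687409e-06,
        1.09170449e+00, -1.05630732e-01]), 'dq': array([-5.17625330e-05, -1.80466362e-03, -1.85046756e-03, -2.00584193e-04,
        5.51202954e-04, -2.25620526e-04]), 'effort': array([ 3.81251466e-04, -6.12652588e+01, -2.58182305e+01,  6.92050369e-02,
        4.82130842e-02, -1.42698177e-04]), 'ee_pos': array([0.27996388, 0.55846227, 0.17594469]), 'orientation': array([-1.89810833e-04,  2.30289060e-01,  9.73122098e-01, -5.43604050e-04]), 'force': array([ 0.89462273,  0.14748458, -1.03245661]), 'torque': array([ 0.03762659,  0.00320755, -0.01586308]), 'grip_force': 0.0, 'width': 0.0950965018790818}
scene [[460.7197056492661, 0.0, 323.01554073777135], [0.0, 460.7197056492661, 239.7167240424323], [0.0, 0.0, 1.0]] [ 1.245 -0.403  1.168] [-0.529  0.301 -0.793]
side [[539.4547320867956, 0.0, 332.2452972925066], [0.0, 539.4547320867956, 234.36270413532594], [0.0, 0.0, 1.0]] [ 0.392 -0.949  1.224] [ 0.084  0.64  -0.764]
```

View pics/scene0.png

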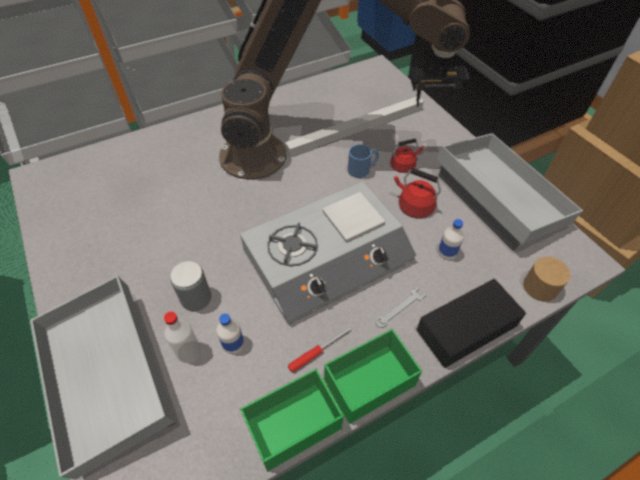

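View pics/side0.png

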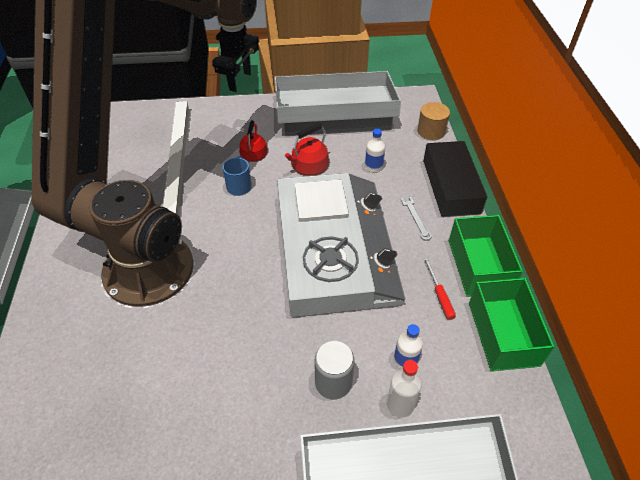

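Scene: two red kettles, at (405,158) and (418,197) in scene, (253,147) and (310,155) in side. The one at (418,197)/(310,155) is bigger, so it is the candidate. The pan support is at (292,244)/(331,258), on the robot's right, so its knob is the left one, at (316,287)/(385,258). I'll confirm with enlarged crops.

```bash
cat > h.py <<'E'
import numpy as np,cv2
from scipy.spatial.transform import Rotation as R
def load(n):
    d=np.load(f"pics/{n}.npz");return d["pixels"],d["intrinsics"],d["extrinsics"]
def ray(K,E,uv):
    d=E[:3,:3].T@np.linalg.solve(K,[*uv,1]);return -E[:3,:3].T@E[:3,3],d/np.linalg.norm(d)
def onz(K,E,uv,z):
    o,d=ray(K,E,uv);return o+d*(z-o[2])/d[2]
def tri(r1,r2):
    A=sum(np.eye(3)-np.outer(d,d) for o,d in(r1,r2));b=sum((np.eye(3)-np.outer(d,d))@o for o,d in(r1,r2))
    p=np.linalg.solve(A,b);return p,[np.linalg.norm(np.cross(p-o,d)) for o,d in(r1,r2)]
def proj(K,E,p):
    q=K@(E[:3,:3]@p+E[:3,3]);return q[:2]/q[2]
E
python3 - <<'E'
from h import *
def crop(n,x,y,w,h):
    a=load(n)[0][y:y+h,x:x+w,::-1];return cv2.resize(a,(400,300),interpolation=cv2.INTER_CUBIC)
m=np.vstack([np.hstack([crop("scene0",370,135,120,90),crop("side0",230,110,120,90)]),np.hstack([crop("scene0",230,175,200,150),crop("side0",265,165,200,150)])])
cv2.imwrite("pics/m1.png",m)
for n in("scene0","side0"):
    im,K,E=load(n);hsv=cv2.cvtColor(im,cv2.COLOR_RGB2HSV)
    red=(((hsv[...,0]<8)|(hsv[...,0]>172))&(hsv[...,1]>150)&(hsv[...,2]>60)).astype(np.uint8)
    k,l,s,c=cv2.connectedComponentsWithStats(red)
    for i in range(1,k):
        if s[i,4]>60: print(n,s[i],c[i].round(1),onz(K,E,c[i],.04).round(3))
E
```

```text
scene0 [392 147  30  25 417] [404.3 159.3] [0.314 0.455 0.04 ]
scene0 [ 395  177   40   40 1015] [417.  198.4] [0.49  0.383 0.04 ]
scene0 [164 312  13  12 113] [170.1 317.5] [ 0.529 -0.47   0.04 ]
scene0 [289 346  33  26 295] [304.6 358.4] [ 0.808 -0.203  0.04 ]
side0 [240 124  27  37 590] [253. 147.] [0.302 0.444 0.04 ]
side0 [ 285  137   44   38 1111] [309.2 156.7] [0.483 0.379 0.04 ]
side0 [435 285  20  34 308] [444.7 301.9] [ 0.788 -0.215  0.04 ]
side0 [403 360  15  16 180] [410.  367.2] [ 0.66  -0.387  0.04 ]
```

View pics/m1.png

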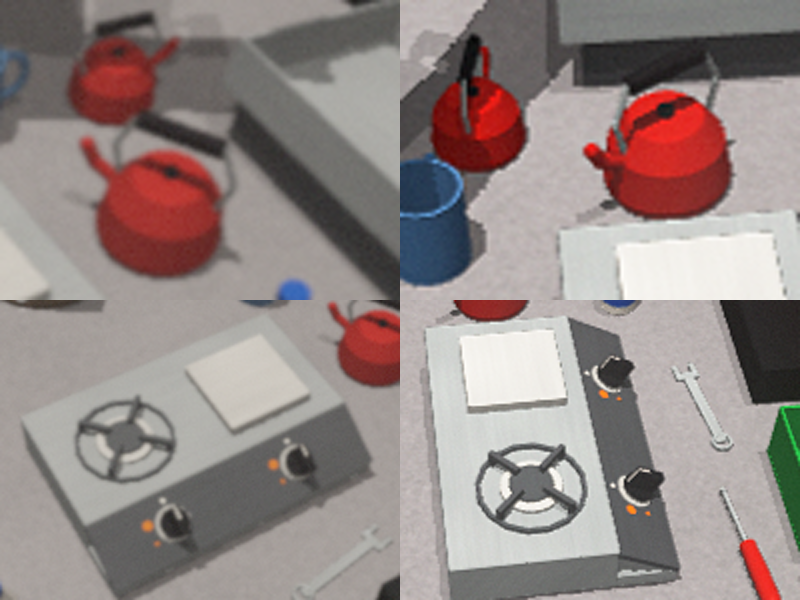

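The crops show that the kettle at scene (418,197) / side (310,155) is the larger. Its spout points towards the robot's side and its bar ends are at scene (412,171),(437,179) and side (298,135),(321,127). The pan support is beside the left knob, the other burner is covered, and both pointers are at the white dots.

```bash
python3 - <<'E'
from h import *
_,K1,E1=load("scene0");_,K2,E2=load("side0")
for nm,a,b in [("h1",(412,171),(320.9,127.1)),("h2",(437.5,179.4),(298.4,135.5)),("h1b",(412,171),(298.4,135.5)),("h2b",(437.5,179.4),(320.9,127.1)),("mid",(424.9,175.2),(309.8,131.2)),("sup",(293,244),(330,258.5)),("knobL",(315,288),(388,257)),("knobR",(377,256),(373,201))]:
    p,e=tri(ray(K1,E1,a),ray(K2,E2,b));print(nm,p.round(4),np.round(e,4))
print("sup z.115",onz(K1,E1,(293,244),.112).round(4),onz(K2,E2,(330,258.5),.112).round(4))
c=[onz(K2,E2,p,.108) for p in[(294,183),(341.5,181),(348,216),(300,218)]];print("cover",np.mean(c,0).round(4));print(np.diff(c,axis=0).round(3))
c=[onz(K1,E1,(230+x/2,175+(y-300)/2),.108) for x,y in[(187,373),(256,335),(310,385),(238,428)]];print("cover",np.mean(c,0).round(4))
E
```

```text
h1 [0.5139 0.3094 0.217 ] [0.0019 0.0019]
h2 [0.4546 0.4933 0.0408] [0.0033 0.0033]
h1b [0.4504 0.3718 0.1368] [0.0001 0.0001]
h2b [0.523  0.4153 0.1359] [0.0051 0.0051]
mid [0.4869 0.3946 0.1358] [0.0025 0.0025]
sup [ 0.5    -0.0805  0.0904] [0.0018 0.0018]
knobL [ 0.6569 -0.0901  0.0843] [0.0018 0.0018]
knobR [0.649  0.1169 0.0865] [0.0012 0.0012]
sup z.115 [ 0.5136 -0.0855  0.112 ] [ 0.4986 -0.099   0.112 ]
cover [0.4961 0.1202 0.108 ]
[[ 0.14  -0.005  0.   ]
 [ 0.001 -0.14   0.   ]
 [-0.134  0.005  0.   ]]
cover [0.499  0.1276 0.108 ]
```

```bash
cat >> h.py <<'E'
def state():
    from cell import bot
    s=bot.read_state();q=s["orientation"];return s,np.array(s["ee_pos"]),R.from_quat([q[1],q[2],q[3],q[0]])
def Rt(yaw_y,tilt=0,hobyaw=0):
    # tool down, closing line y at yaw (deg), then tilted about hob's y so tool z leans to the robot
    y=np.array([np.cos(np.radians(yaw_y)),np.sin(np.radians(yaw_y)),0]);z=np.array([0,0,-1.])
    r=R.from_matrix(np.c_[np.cross(y,z),y,z])
    ax=np.array([-np.sin(np.radians(hobyaw)),np.cos(np.radians(hobyaw)),0])
    return R.from_rotvec(ax*np.radians(tilt))*r
def inc(p,r):
    s,p0,r0=state()
    print("t",round(s["time_s"],2),"rot",(r0.inv()*r).as_rotvec().round(3),"shift",r0.inv().apply(np.array(p)-p0).round(4))
E
python3 - <<'E'
from h import *
inc([.487,.395,.30],Rt(-59)); inc([.28,.559,.26],Rt(63.4))
E
```

```text
t 0.1 rot [-1.000e-03  1.000e-03  2.136e+00] shift [-0.2583 -0.0535 -0.124 ]
t 0.1 rot [-0.001 -0.    -0.001] shift [ 0.0002  0.0004 -0.084 ]
```

>>> jog_arm(increments=[[0,0,0.12,0,0,-0.04,1],[0,0,0.24,0,0,-0.08,1],[0,0,0.36,-0.02,-0.004,-0.12,1],[0,0,0.48,-0.05,-0.01,-0.124,1],[0,0,0.6,-0.08,-0.016,-0.124,1],[0,0,0.72,-0.11,-0.022,-0.124,1],[0,0,0.84,-0.14,-0.029,-0.124,1],[0,0,0.96,-0.17,-0.035,-0.124,1],[0,0,1.08,-0.2,-0.041,-0.124,1],[0,0,1.2,-0.23,-0.048,-0.124,1],[0,0,1.32,-0.258,-0.0535,-0.124,1],[0,0,1.44,-0.258,-0.0535,-0.124,1]])

```text
time_s: 1.1
ee_pos: [0.4901, 0.3922, 0.2998]
orientation: [0.0, 0.818, 0.576, -0.0]
force: [-0.8, 0.8, 0.8]
width: 0.0954
grip_force: 0.0
```

```bash
python3 -c "
from h import *
inc([.487,.395,.30],Rt(-59)); print(state()[0]['joints'])"
```

```text
t 1.1 rot [0.001 0.001 0.686] shift [ 0.0016 -0.0039 -0.0002]
[ 5.70170589e-01  4.04625354e-01  1.37248458e+00 -9.89347545e-04
  1.36520560e+00  9.13831022e-01]
```

>>> jog_arm(increments=[[0,0,0.12,0,0,0,1],[0,0,0.24,0,0,0,1],[0,0,0.36,0,0,0,1],[0,0,0.48,0,0,0,1],[0,0,0.6,0.002,-0.004,0,1],[0,0,0.686,0.002,-0.004,0,1],[0,0,0.686,0.002,-0.004,0,1],[0,0,0.686,0.002,-0.004,0,1]])

```text
time_s: 1.77
ee_pos: [0.4836, 0.3984, 0.3003]
orientation: [0.0, 0.962, 0.273, -0.0]
force: [1.2, -0.5, -0.7]
width: 0.0951
grip_force: 0.0
```

```bash
cat >> h.py <<'E'
def wcap(name):
    from cell import bot
    s,p,r=state();c=bot.capture("wrist");T=np.eye(4);T[:3,:3]=r.as_matrix();T[:3,3]=p
    T=T@np.array(c["T_tool_cam"]);cv2.imwrite(f"pics/{name}.png",c["pixels"][:,:,::-1])
    np.savez(f"pics/{name}.npz",pixels=c["pixels"],K=c["intrinsics"],T=T)
    return T
def wray(name,uv):
    d=np.load(f"pics/{name}.npz");K=d["K"];T=d["T"];v=np.array([(uv[0]-K[0,2])/K[0,0],(uv[1]-K[1,2])/K[1,1]])
    t=np.linalg.norm(v);u=v/t if t>0 else v
    return T[:3,3],T[:3,:3]@np.array([*(np.sin(t)*u),np.cos(t)])
def wonz(name,uv,z):
    o,d=wray(name,uv);return o+d*(z-o[2])/d[2]
E
python3 -c "
from h import *
T=wcap('w1');print(T.round(3)); inc([.487,.395,.30],Rt(-59))"
```

```text
[[ 0.526 -0.816 -0.242  0.553]
 [-0.851 -0.504 -0.149  0.439]
 [-0.     0.285 -0.959  0.508]
 [ 0.     0.     0.     1.   ]]
t 1.82 rot [-0.     0.     0.013] shift [0.0011 0.0047 0.0003]
```

View pics/w1.png

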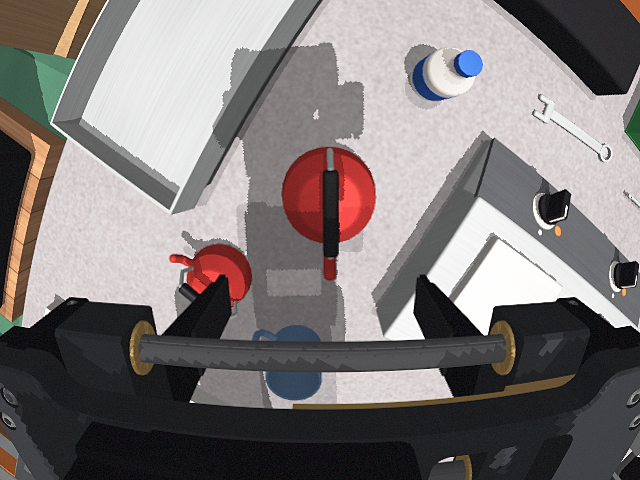

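The wrist view shows the large kettle at (329,195). Its bar runs from (330,171) to (330,257), parallel to the finger plane, with the spout at (330,268).

```bash
python3 -c "
from h import *
a,b=wonz('w1',(330.5,171),.149),wonz('w1',(330.5,257),.149);m=(a+b)/2
print(a,b,m,np.linalg.norm(a-b),np.degrees(np.arctan2(*(a-b)[1::-1])))
print(wonz('w1',(329,195),.043))
inc([*m[:2],.30],Rt(-59)); inc([*m[:2],.122],Rt(-59))"
```

```text
[0.52542283 0.41253419 0.149     ] [0.45102571 0.36600762 0.149     ] [0.48822427 0.3892709  0.149     ] 0.08774766976762134 32.02109485318246
[0.49025823 0.39009351 0.043     ]
t 1.82 rot [-0.     0.     0.013] shift [-0.0009  0.0102  0.0003]
t 1.82 rot [-0.     0.     0.013] shift [-0.0008  0.0102  0.1783]
```

>>> jog_arm(increments=[[0,0,0,0,0.0102,0.035,0.7],[0,0,0,0,0.0102,0.07,0.6],[0,0,0,0,0.0102,0.105,0.6],[0,0,0,0,0.0102,0.135,0.6],[0,0,0,0,0.0102,0.16,0.6],[0,0,0,0,0.0102,0.179,0.6],[0,0,0,0,0.0102,0.179,0.6],[0,0,0,0,0.0102,0.179,0.4],[0,0,0,0,0.0102,0.179,0.2],[0,0,0,0,0.0102,0.179,0.0],[0,0,0,0,0.0102,0.179,0.0],[0,0,0,0,0.0102,0.179,0.0]], force=40)

```text
time_s: 2.82
ee_pos: [0.4893, 0.39, 0.1226]
orientation: [-0.0, 0.962, 0.272, 0.001]
force: [-0.5, -0.0, 0.4]
width: 0.0294
grip_force: 0.0
```

```bash
python3 -c "
from h import *
s,p,r=state();print(s['joints'].round(3),s['force'],s['width'],s['grip_force'])
for t in([.488,.389,.30],[.36,-.086,.34],[.498,-.086,.34]): inc(t,Rt(-58))"
```

```text
[0.567 0.546 1.617 0.    0.976 1.587] [-0.51359141 -0.02570532  0.37938326] 0.029359564143769164 0.0
t 2.82 rot [-0.    -0.002 -0.007] shift [-1.300e-03  1.000e-04 -1.774e-01]
t 2.82 rot [-0.    -0.002 -0.007] shift [-0.359   0.3378 -0.218 ]
t 2.82 rot [-0.    -0.002 -0.007] shift [-0.2414  0.41   -0.2178]
```

>>> jog_arm(increments=[[0,0,0,0,0,0,0],[0,0,0,0,0,0,0],[0,0,0,0,0,-0.01,0],[0,0,0,0,0,-0.03,0],[0,0,0,0,0,-0.055,0],[0,0,0,0,0,-0.08,0],[0,0,0,0,0,-0.105,0],[0,0,0,0,0,-0.13,0],[0,0,0,0,0,-0.155,0],[0,0,0,0,0,-0.175,0],[0,0,0,0,0,-0.185,0],[0,0,0,0,0,-0.185,0]], force=45)

```text
time_s: 3.82
ee_pos: [0.4894, 0.3901, 0.3093]
orientation: [-0.001, 0.962, 0.272, 0.002]
force: [0.9, -0.1, 0.6]
width: 0.0004
grip_force: 0.0
```

```bash
python3 -c "
from h import *
s,p,r=state();print(p,s['force'],s['width'],s['grip_force'])
for t in([.498,-.086,.31],): inc(t,Rt(-58))"
```

```text
[0.48943084 0.39007659 0.30926893] [ 0.94744877 -0.13417277  0.59521795] 0.0003714545324133027 0.0
t 3.82 rot [-0.    -0.004 -0.008] shift [-0.2419  0.4101 -0.0018]
```

The fingers shut empty, so I'll look again.

```bash
python3 -c "
from h import *
wcap('w2')
from cell import bot
c=bot.capture('side');cv2.imwrite('pics/s2.png',cv2.resize(c['pixels'][80:230,200:400,::-1],(800,600)))
a=cv2.imread('pics/w2.png');cv2.imwrite('pics/m2.png',np.hstack([cv2.resize(a,(400,300)),cv2.resize(cv2.imread('pics/s2.png'),(400,300))]))
"
```

```text
(no output)
```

View pics/m2.png

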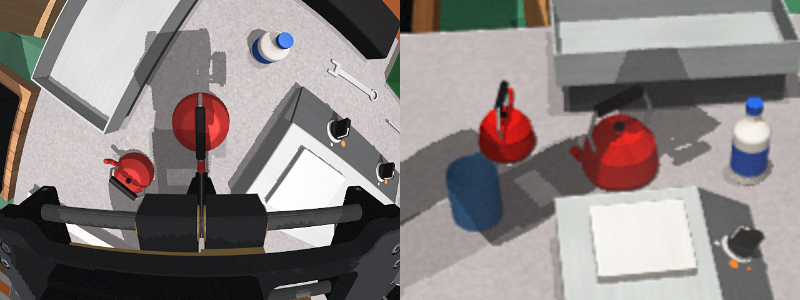

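The kettle is unmoved and upright, with the bar still in line with the fingers at (200,105–175) in the left half. I lifted before the fingers had closed. I'll open, descend and wait longer.

>>> jog_arm(increments=[[0,0,0,0,0,0,0.6],[0,0,0,0,0,0,0.6],[0,0,0,0,0,0,0.6],[0,0,0,0,0,0.03,0.6],[0,0,0,0,0,0.06,0.6],[0,0,0,0,0,0.09,0.6],[0,0,0,0,0,0.11,0.6],[0,0,0,0,0,0.11,0.6],[0,0,0,0,0,0.11,0.6]])

```text
time_s: 4.67
ee_pos: [0.4889, 0.3896, 0.196]
orientation: [0.0, 0.962, 0.272, -0.001]
force: [-0.2, 0.6, 0.4]
width: 0.054
grip_force: 0.0
```

```bash
python3 -c "
from h import *
s,p,r=state();print(p,s['width']);wcap('w3')
a,b=wonz('w3',(330.5,171),.149),0
im=cv2.imread('pics/w3.png');cv2.imwrite('pics/w3c.png',im[60:460,120:540])
inc([.4885,.3895,.119],Rt(-58))"
```

```text
[0.48887211 0.38964691 0.19601241] 0.053951088950695815
t 4.72 rot [-0.    -0.001 -0.008] shift [-0.0011 -0.      0.0783]
```

View pics/w3c.png

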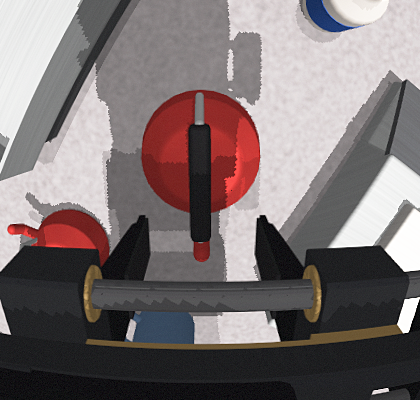

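The bar (column 200) is centred between the fingertips (146 and 262).

>>> jog_arm(increments=[[0,0,0,-0.001,0,0.03,0.5],[0,0,0,-0.001,0,0.055,0.5],[0,0,0,-0.001,0,0.077,0.4],[0,0,0,-0.001,0,0.077,0.3],[0,0,0,-0.001,0,0.077,0],[0,0,0,-0.001,0,0.077,0],[0,0,0,-0.001,0,0.077,0],[0,0,0,-0.001,0,0.077,0],[0,0,0,-0.001,0,0.077,0],[0,0,0,-0.001,0,0.077,0],[0,0,0,-0.001,0,0.077,0],[0,0,0,-0.001,0,0.077,0]], force=45)

```text
time_s: 5.72
ee_pos: [0.4882, 0.3893, 0.1197]
orientation: [-0.0, 0.962, 0.272, 0.0]
force: [0.5, -0.4, 0.3]
width: 0.0002
grip_force: 0.0
```

Still empty; I'll look at it in place.

```bash
python3 -c "
from h import *
wcap('w4')
from cell import bot
o=[]
for n,(x,y,w,h) in (('side',(260,60,120,120)),('scene',(370,100,120,120))):
    c=bot.capture(n);np.savez(f'pics/{n}4.npz',**{k:c[k] for k in('pixels','intrinsics','extrinsics')});o.append(cv2.resize(c['pixels'][y:y+h,x:x+w,::-1],(400,400),interpolation=cv2.INTER_CUBIC))
    print(n,proj(np.array(c['intrinsics']),np.array(c['extrinsics']),state()[1]))
cv2.imwrite('pics/m4.png',np.hstack(o))
d=np.load('pics/w4.npz');T=np.linalg.inv(d['T']);K=d['K'];print(K)
for q in (state()[1],[.488,.389,.149]):
    v=T[:3,:3]@q+T[:3,3];t=np.arctan2(np.hypot(*v[:2]),v[2]);print(K[:2,2]+K[0,0]*t*v[:2]/np.hypot(*v[:2]))
"
```

```text
side [310.10906867 135.54041552]
scene [422.50652561 180.41619405]
[[371.64829954   0.         322.00431794]
 [  0.         371.64829954 239.5663851 ]
 [  0.           0.           1.        ]]
[319.00946012 269.60428415]
[318.82029429 290.20123421]
```

View pics/m4.png

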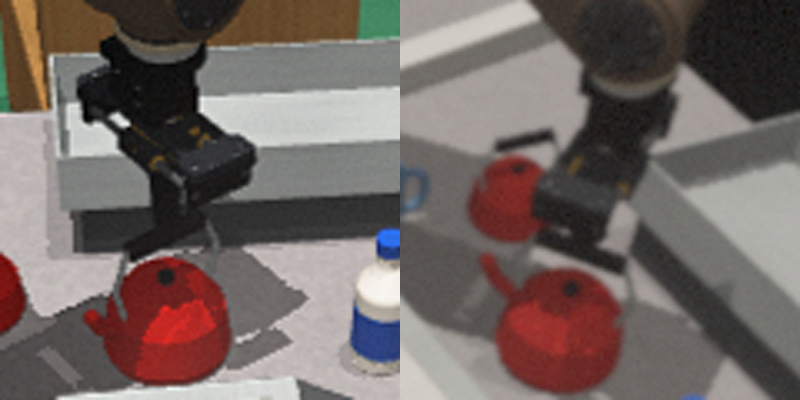

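View pics/w4.png

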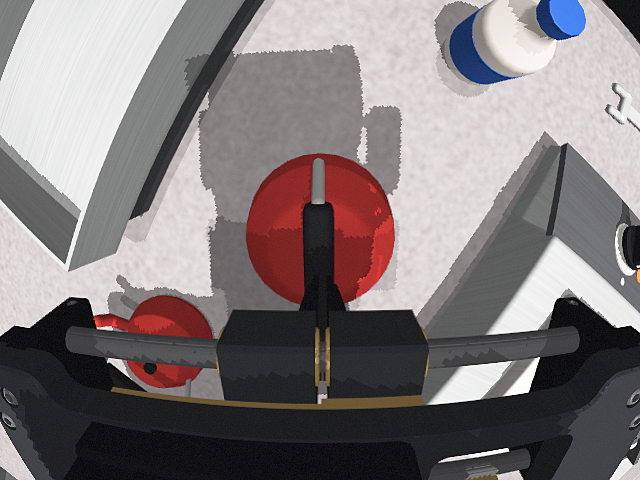

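The side/scene crops and w4 show the closed fingers at column 320 on the bar, with nothing displaced. I'll check the bar's height by triangulating its far end across the wrist views.

```bash
python3 -c "
from h import *
for n in('w1','w2','w3','w4'):
    im=np.load(f'pics/{n}.npz')['pixels'].astype(int)
    c=330 if n=='w1' else (319 if n=='w4' else 320)
    print(n,[(y,tuple(im[y,c])) for y in (range(160,180,2) if n!='w4' else range(196,214,2))])
a=wray('w1',(330.5,171));b=wray('w4',(318,205));c=wray('w3',(319.5,185))
print(tri(a,b),tri(a,c),tri(c,b))
im=np.load('pics/w4.npz')['pixels'][190:340,250:390].mean(2)
for y in range(60,130,6): print(y+190,im[y,40:110:3].astype(int))
"
```

```text
w1 [(160, (np.int64(122), np.int64(122), np.int64(122))), (162, (np.int64(123), np.int64(123), np.int64(123))), (164, (np.int64(123), np.int64(123), np.int64(124))), (166, (np.int64(117), np.int64(119), np.int64(119))), (168, (np.int64(155), np.int64(160), np.int64(157))), (170, (np.int64(123), np.int64(126), np.int64(125))), (172, (np.int64(33), np.int64(33), np.int64(35))), (174, (np.int64(38), np.int64(41), np.int64(39))), (176, (np.int64(38), np.int64(37), np.int64(39))), (178, (np.int64(43), np.int64(43), np.int64(44)))]
w2 [(160, (np.int64(114), np.int64(116), np.int64(117))), (162, (np.int64(114), np.int64(116), np.int64(113))), (164, (np.int64(115), np.int64(116), np.int64(115))), (166, (np.int64(116), np.int64(116), np.int64(116))), (168, (np.int64(137), np.int64(138), np.int64(138))), (170, (np.int64(139), np.int64(140), np.int64(141))), (172, (np.int64(17), np.int64(15), np.int64(17))), (174, (np.int64(36), np.int64(36), np.int64(36))), (176, (np.int64(38), np.int64(37), np.int64(35))), (178, (np.int64(32), np.int64(30), np.int64(32)))]
w3 [(160, (np.int64(127), np.int64(1
[... 1699 characters left out ...]
8 66 61 64 64 65 66 67 66 64]
280 [ 65  66  64  63  67  24  17  23  16  14  22  26  22  18  13  71  65  62
  64  70  69  67  63 119]
286 [ 66  60  64  65  65  21  14  17  19  17  21  25  18  21  16  14  70  67
  65  63  63  60  59 104]
292 [54 58 61 62 65 15 11 17 22 22 26 23 23 24 16 18 14 69 65 56 54 53 46 98]
298 [ 55  55  53  52  53  17  17  19  10  14  24  27  18  14  22  18  18   4
  58  56  51  46 149 191]
304 [ 97 105 105  82  15  12  19  15  24  16  24  24  23  19  12  23  14  14
  54  99 200 184 178 208]
310 [ 79  84  88   8  17  26  23  18  19  13  22  26  16  23  19  21  20  18
  17  89 149 146 165 151]
316 [32 29 30 34 30 30 31 32 32 18 26 27 22 30 32 31 32 34 33 33 31 31 34 32]
```

>>> jog_arm(increments=[[0,0,0,0,0,0,0.5],[0,0,0,0,0,0,0.5],[0,0,0,0,0,0,0.5],[0,0,0,0,0,0,0.5],[0,0,0,0,0,0.006,0.5],[0,0,0,0,0,0.012,0.5],[0,0,0,0,0,0.012,0.4],[0,0,0,0,0,0.012,0.35]])

```text
time_s: 6.53
ee_pos: [0.4879, 0.3891, 0.1069]
orientation: [0.0, 0.962, 0.272, -0.001]
force: [0.1, -0.0, 0.5]
width: 0.0353
grip_force: 0.0
```

>>> jog_arm(increments=[[0,0,0,0,0,0,0.25],[0,0,0,0,0,0,0.15],[0,0,0,0,0,0,0.1],[0,0,0,0,0,0,0.1],[0,0,0,0,0,0,0.1],[0,0,0,0,0,0,0.1]])

```text
time_s: 7.03
ee_pos: [0.4882, 0.3895, 0.1077]
orientation: [-0.0, 0.962, 0.272, 0.0]
force: [-0.7, 1.8, 1.0]
width: 0.0152
grip_force: 45.0
```

Gripped now (15 mm, 45 N). Lift.

>>> jog_arm(increments=[[0,0,0,0,0,0,0],[0,0,0,0,0,0,0],[0,0,0,0,0,-0.006,0],[0,0,0,0,0,-0.02,0],[0,0,0,0,0,-0.04,0],[0,0,0,0,0,-0.065,0],[0,0,0,0,0,-0.09,0],[0,0,0,0,0,-0.115,0],[0,0,0,0,0,-0.14,0],[0,0,0,0,0,-0.165,0],[0,0,0,0,0,-0.18,0],[0,0,0,0,0,-0.185,0]], force=50)

```text
time_s: 8.03
ee_pos: [0.4885, 0.3891, 0.295]
orientation: [-0.0, 0.962, 0.272, 0.001]
force: [0.6, 0.5, -5.6]
width: 0.0147
grip_force: 50.0
```

```bash
python3 -c "
from h import *
s,p,r=state();print(p,s['force'],s['torque'],s['width'],s['grip_force'])
inc([.498,-.086,.29],Rt(-90))"
```

```text
[0.48850653 0.38911324 0.2950336 ] [ 0.63188785  0.51180946 -5.59794302] [-0.02632854  0.08981794  0.04612787] 0.014746537537585584 49.97511327266693
t 8.03 rot [-0.    -0.003  0.551] shift [-0.2405  0.4099  0.0045]
```

>>> jog_arm(increments=[[0,0,0.02,-0.005,0.008,0,0],[0,0,0.05,-0.014,0.024,0,0],[0,0,0.08,-0.026,0.044,0,0],[0,0,0.11,-0.038,0.065,0,0],[0,0,0.14,-0.05,0.085,0,0],[0,0,0.17,-0.062,0.106,0,0],[0,0,0.2,-0.074,0.126,0,0],[0,0,0.23,-0.086,0.147,0,0],[0,0,0.26,-0.098,0.167,0,0],[0,0,0.28,-0.108,0.184,0,0],[0,0,0.29,-0.115,0.196,0,0],[0,0,0.3,-0.12,0.205,0,0]])

```text
time_s: 9.03
ee_pos: [0.4922, 0.1497, 0.291]
orientation: [0.0, 0.992, 0.124, -0.001]
force: [0.8, 1.5, -5.6]
width: 0.0149
grip_force: 50.0
```

```bash
python3 -c "
from h import *
s,p,r=state();print(p,s['width'],s['grip_force'])
inc([.498,-.086,.29],Rt(-90))"
```

```text
[0.49220828 0.14969597 0.29102939] 0.014912778737018205 49.978153109550476
t 9.03 rot [0.001 0.003 0.248] shift [-0.0523  0.2299  0.0012]
```

```bash
python3 -c "
from h import *
wcap('w5');d=np.load('pics/w5.npz');T=np.linalg.inv(d['T']);K=d['K'];im=d['pixels']
X,Y=np.meshgrid(np.arange(.36,.76,.001),np.arange(.17,-.27,-.001))
def top(z):
    P=np.stack([X,Y,np.full_like(X,z)],-1)@T[:3,:3].T+T[:3,3];rr=np.hypot(P[...,0],P[...,1]);t=np.arctan2(rr,P[...,2])
    m=K[:2,2]+K[0,0]*t[...,None]*P[...,:2]/rr[...,None]
    return cv2.remap(im,m.astype(np.float32),None,cv2.INTER_LINEAR)[...,::-1]
cv2.imwrite('pics/m5.png',np.hstack([top(.115),top(.09)]))
"
```

```text
(no output)
```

View pics/m5.png

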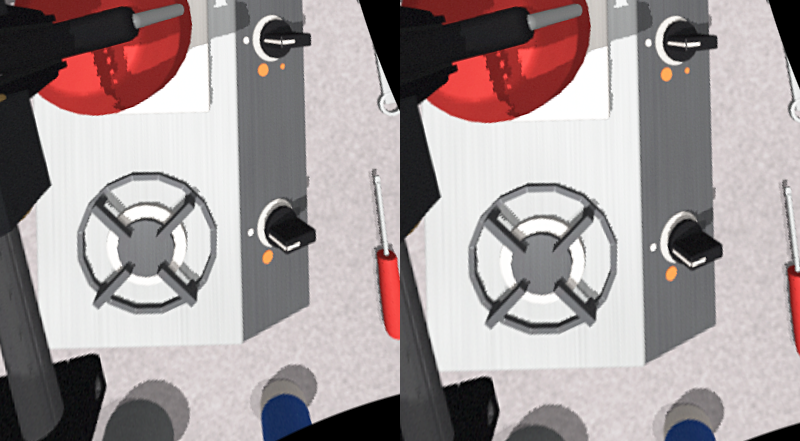

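Top-down rectification at 1 mm/px, z = 0.115 on the left and z = 0.09 on the right. The pan support's centre is at (146,249) on the left, world (0.506,-0.079). The hob's top front edge is at x≈0.603, its end edge at y≈-0.198 and its yaw is about 1.3°. The left knob is beside the support with its stripe upslope.

>>> jog_arm(increments=[[0,0,0.02,-0.002,0.01,0,0],[0,0,0.05,-0.007,0.03,0,0],[0,0,0.08,-0.012,0.055,0,0],[0,0,0.11,-0.018,0.08,0,0],[0,0,0.14,-0.024,0.105,0,0],[0,0,0.17,-0.03,0.13,0,0],[0,0,0.2,-0.036,0.155,0,0],[0,0,0.22,-0.042,0.18,0,0],[0,0,0.235,-0.046,0.2,0,0],[0,0,0.245,-0.05,0.215,0,0],[0,0,0.248,-0.052,0.225,0,0],[0,0,0.248,-0.052,0.225,0,0]])

```text
time_s: 10.08
ee_pos: [0.4986, -0.0805, 0.292]
orientation: [0.0, 1.0, 0.001, -0.0]
force: [-0.4, -0.0, -4.8]
width: 0.0152
grip_force: 50.0
```

```bash
python3 -c "
from h import *
s,p,r=state();print(p,s['force'],s['width'],s['grip_force'])
inc([.507,-.081,.226],Rt(-88.7))"
```

```text
[ 0.49864792 -0.08045946  0.29203772] [-0.42168741 -0.03874367 -4.80990701] 0.015216469252332214 49.984649419784546
t 10.08 rot [ 0.     0.001 -0.022] shift [0.0084 0.0005 0.066 ]
```

>>> jog_arm(increments=[[0,0,-0.01,0.004,0,0.008,0],[0,0,-0.022,0.0084,0.0005,0.022,0],[0,0,-0.022,0.0084,0.0005,0.036,0],[0,0,-0.022,0.0084,0.0005,0.048,0],[0,0,-0.022,0.0084,0.0005,0.056,0],[0,0,-0.022,0.0084,0.0005,0.062,0],[0,0,-0.022,0.0084,0.0005,0.066,0],[0,0,-0.022,0.0084,0.0005,0.066,0],[0,0,-0.022,0.0084,0.0005,0.066,0]])

```text
time_s: 10.83
ee_pos: [0.5072, -0.0794, 0.2268]
orientation: [-0.0, 1.0, 0.013, 0.0]
force: [0.7, -0.4, -5.3]
width: 0.0151
grip_force: 50.0
```

>>> jog_arm(increments=[[0,0,0,0,0,0.001,0],[0,0,0,0,0,0.002,0],[0,0,0,0,0,0.003,0],[0,0,0,0,0,0.003,0]])

```text
time_s: 11.17
ee_pos: [0.507, -0.0796, 0.2235]
orientation: [-0.0, 1.0, 0.012, 0.0]
force: [0.1, 0.5, -4.8]
width: 0.0151
grip_force: 50.0
```

>>> jog_arm(increments=[[0,0,0,0,0,0.001,0],[0,0,0,0,0,0.002,0],[0,0,0,0,0,0.002,0]])

```text
time_s: 11.42
ee_pos: [0.5074, -0.0794, 0.2225]
orientation: [-0.0, 1.0, 0.012, 0.001]
force: [-2.0, 2.8, 4.9]
width: 0.0149
grip_force: 50.0
```

Contact. Release and retreat upward.

>>> jog_arm(increments=[[0,0,0,0,0,-0.0005,0.2],[0,0,0,0,0,-0.0005,0.3],[0,0,0,0,0,-0.0005,0.4],[0,0,0,0,0,-0.0005,0.5],[0,0,0,0,0,-0.0005,0.5],[0,0,0,0,0,-0.0005,0.5],[0,0,0,0,0,-0.01,0.5],[0,0,0,0,0,-0.03,0.5],[0,0,0,0,0,-0.06,0.5],[0,0,0,0,0,-0.09,0.5],[0,0,0,0,0,-0.12,0.5],[0,0,0,0,0,-0.12,0.5]])

```text
time_s: 12.42
ee_pos: [0.5085, -0.08, 0.3477]
orientation: [0.001, 1.0, 0.012, 0.004]
force: [0.6, 1.1, 0.4]
width: 0.0478
grip_force: 0.0
```

```bash
python3 -c "
from h import *
s,p,r=state();print(p,s['force'],s['width'],s['joints'].round(3))
wcap('w6')
from cell import bot
d=np.load('pics/w6.npz');T=np.linalg.inv(d['T']);K=d['K'];im=d['pixels']
X,Y=np.meshgrid(np.arange(.36,.76,.001),np.arange(.17,-.27,-.001))
def top(z):
    P=np.stack([X,Y,np.full_like(X,z)],-1)@T[:3,:3].T+T[:3,3];rr=np.hypot(P[...,0],P[...,1]);t=np.arctan2(rr,P[...,2])
    m=K[:2,2]+K[0,0]*t[...,None]*P[...,:2]/rr[...,None]
    return cv2.remap(im,m.astype(np.float32),None,cv2.INTER_LINEAR)[...,::-1]
c=bot.capture('side')['pixels'][140:300,260:460,::-1]
cv2.imwrite('pics/m6.png',np.hstack([top(.15),cv2.resize(c,(400,440))]))
n=np.array([np.sin(np.radians(30)),np.sin(np.radians(30))*.0227,np.cos(np.radians(30))]);k=np.array([.646,-.078,.061])
r=Rt(-88.7,30,1.3);print('tool z',r.apply([0,0,1]),'y',r.apply([0,1,0]))
inc(k+n*.15,r);inc(k+n*.016,r)
"
```

```text
[ 0.50850128 -0.07998827  0.34771449] [0.58640458 1.13694079 0.44353526] 0.04780036577473352 [-0.284  0.19   1.559  0.     1.384  1.261]Traceback (most recent call last):
  File "<string>", line 13, in <module>
    cv2.imwrite('pics/m6.png',np.hstack([top(.15),cv2.resize(c,(400,440))]))
                              ~~~~~~~~~^^^^^^^^^^^^^^^^^^^^^^^^^^^^^^^^^^^^
    return _nx.concatenate(arrs, 1, dtype=dtype, casting=casting)
           ~~~~~~~~~~~~~~~^^^^^^^^^^^^^^^^^^^^^^^^^^^^^^^^^^^^^^^
ValueError: all the input array dimensions except for the concatenation axis must match exactly, but along dimension 0, the array at index 0 has size 441 and the array at index 1 has size 440
```

```bash
cat >> h.py <<'E'
n=np.array([.5*np.cos(np.radians(1.3)),.5*np.sin(np.radians(1.3)),np.cos(np.radians(30))]);k=np.array([.646,-.078,.061])
RK=Rt(-88.7,30,1.3)
E
python3 -c "
from h import *
im=np.load('pics/w6.npz')['pixels'];hsv=cv2.cvtColor(im,cv2.COLOR_RGB2HSV)
red=(((hsv[...,0]<8)|(hsv[...,0]>172))&(hsv[...,1]>150)&(hsv[...,2]>50)).astype(np.uint8)
red=cv2.morphologyEx(red,cv2.MORPH_CLOSE,np.ones((41,41)))
k_,l,s,c=cv2.connectedComponentsWithStats(red)
for i in range(1,k_):
    if s[i,4]>500: print(s[i],c[i].round(1))
i=1+np.argmax(s[1:,4]);ys,xs=np.where(l==i)
for y in range(ys.min(),ys.max(),12):
    q=xs[ys==y];print(y,q.min(),q.max(),end=' | ')
print()
print('tool z',RK.apply([0,0,1]),'y',RK.apply([0,1,0]),n)
inc(k+n*.15,RK);inc(k+n*.016,RK)
"
```

```text
[373   0  67  13 810] [406.2   5.6]
[617 125  23  24 503] [628.9 136.2]
[  267   151   107   156 10123] [320.1 211.2]
[   0  274   67   45 1491] [ 40.2 294.9]
151 317 323 | 163 286 354 | 175 276 364 | 187 270 370 | 199 268 372 | 211 267 373 | 223 269 372 | 235 273 367 | 247 283 357 | 259 302 339 | 271 314 327 | 283 314 327 | 295 314 327 | 
tool z [-0.4998713  -0.01134367 -0.8660254 ] y [ 2.26873336e-02 -9.99742609e-01  9.54097912e-18] [0.4998713  0.01134367 0.8660254 ]
t 12.52 rot [ 0.001 -0.526  0.002] shift [0.2134 0.0018 0.1524]
t 12.52 rot [ 0.001 -0.526  0.002] shift [0.1462 0.0016 0.2683]
```

>>> jog_arm(increments=[[0,0,0,0.03,0,-0.01,0.4],[0,-0.08,0,0.06,0,-0.01,0.4],[0,-0.18,0,0.09,0,-0.01,0.4],[0,-0.28,0,0.12,0,0,0.4],[0,-0.38,0,0.15,0,0.02,0.4],[0,-0.47,0,0.18,0,0.05,0.4],[0,-0.526,0,0.205,0.002,0.085,0.4],[0,-0.526,0,0.2134,0.002,0.12,0.4],[0,-0.526,0,0.2134,0.002,0.152,0.4],[0,-0.526,0,0.2134,0.002,0.152,0.4],[0,-0.526,0,0.2134,0.002,0.152,0.4]])

```text
time_s: 13.43
ee_pos: [0.7196, -0.0762, 0.1878]
orientation: [0.003, 0.965, 0.012, -0.262]
force: [0.3, -0.4, 0.9]
width: 0.038
grip_force: 0.0
```

```bash
python3 -c "
from h import *
print('kettle',wonz('w6',(320,209),.145))
s,p,r=state();print(p,s['joints'].round(3),s['width']);T=wcap('w7');print(T.round(3))
inc(k+n*.15,RK);inc(k+n*.016,RK)
d=np.load('pics/w7.npz');Ti=np.linalg.inv(d['T']);K=d['K']
for q in (p,k,k+n*.043,k+n*.016):
    v=Ti[:3,:3]@q+Ti[:3,3];t=np.arctan2(np.hypot(*v[:2]),v[2]);print(K[:2,2]+K[0,0]*t*v[:2]/np.hypot(*v[:2]))
"
```

```text
kettle [ 0.50575239 -0.07984499  0.145     ]
[ 0.71964986 -0.07623458  0.18777435] [-0.158  0.939  0.743 -0.1    1.982  1.373] 0.03796731937643434
[[ 0.024 -0.683 -0.73   0.895]
 [-1.    -0.017 -0.017 -0.074]
 [-0.001  0.731 -0.683  0.326]
 [ 0.     0.     0.     1.   ]]
t 13.48 rot [0.001 0.002 0.002] shift [ 0.0005 -0.0001 -0.0003]
t 13.48 rot [0.001 0.002 0.002] shift [ 0.0008 -0.0002  0.1337]
[319.58731125 270.55315747]
[320.59523666 215.38884094]
[320.4202351  226.71511732]
[320.53488713 219.28665642]
```

View pics/w7.png

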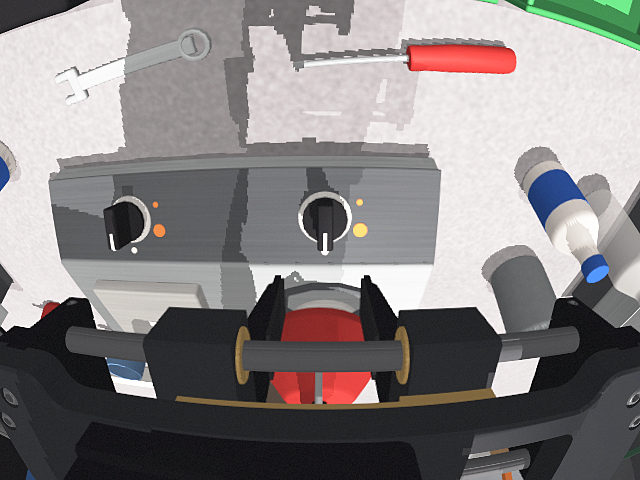

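The kettle is centred at (0.506,-0.080). The left knob's disc is centred at (325,215) with its bar along column 325. I predicted column 320.6, so I'll shift about +4 mm along tool y. The wrench, screwdriver and bottles are clear.

>>> jog_arm(increments=[[0,0,0,0,0.002,0.025,0.4],[0,0,0,0.001,0.004,0.055,0.4],[0,0,0,0.001,0.004,0.085,0.4],[0,0,0,0.001,0.004,0.11,0.4],[0,0,0,0.001,0.004,0.125,0.4],[0,0,0,0.001,0.004,0.134,0.4],[0,0,0,0.001,0.004,0.134,0.4],[0,0,0,0.001,0.004,0.134,0.4]], force=25)

```text
time_s: 14.15
ee_pos: [0.6553, -0.0822, 0.0757]
orientation: [0.004, 0.966, 0.012, -0.258]
force: [0.0, -0.4, -0.1]
width: 0.0379
grip_force: 0.0
```

>>> jog_arm(increments=[[0,0,0,0,0,0,0.3],[0,0,0,0,0,0,0.2],[0,0,0,0,0,0,0.1],[0,0,0,0,0,0,0.05],[0,0,0,0,0,0,0.05],[0,0,0,0,0,0,0.05],[0,0,0,0,0,0,0.05],[0,0,0,0,0,0,0.05]])

```text
time_s: 14.82
ee_pos: [0.6541, -0.0819, 0.0731]
orientation: [0.003, 0.966, 0.012, -0.26]
force: [-0.3, -0.0, -0.4]
width: 0.0048
grip_force: 0.0
```

```bash
python3 -c "
from h import *
s,p,r=state();print(p,s['force'],s['width'],s['grip_force']);print('out',(p-k)@n)
"
```

```text
[ 0.6541433  -0.08190556  0.07306887] [-0.30531973 -0.01153186 -0.40029116] 0.004787557679616538 0.0
out 0.014478247388301585
```

The fingers close empty here too. Both misses fit real fingertips about 30–40 mm behind the reported TCP, so I'll reopen and go 24 mm deeper, watching force.

>>> jog_arm(increments=[[0,0,0,0,0,0,0.4],[0,0,0,0,0,0,0.4],[0,0,0,0,0,0,0.4],[0,0,0,0,0,0,0.4],[0,0,0,0,0,0,0.4],[0,0,0,0,0,0.008,0.4],[0,0,0,0,0,0.016,0.4],[0,0,0,0,0,0.024,0.4],[0,0,0,0,0,0.024,0.4]])

```text
time_s: 15.57
ee_pos: [0.6405, -0.0821, 0.0505]
orientation: [0.003, 0.965, 0.012, -0.262]
force: [-0.2, 0.4, 0.0]
width: 0.038
grip_force: 0.0
```

>>> jog_arm(increments=[[0,0,0,0,0,0,0.3],[0,0,0,0,0,0,0.2],[0,0,0,0,0,0,0.1],[0,0,0,0,0,0,0.05],[0,0,0,0,0,0,0.05],[0,0,0,0,0,0,0.05],[0,0,0,0,0,0,0.05],[0,0,0,0,0,0,0.05]])

```text
time_s: 16.23
ee_pos: [0.6424, -0.081, 0.0527]
orientation: [0.002, 0.966, 0.012, -0.26]
force: [0.9, 6.2, 1.1]
width: 0.014
grip_force: 24.9
```

```bash
python3 -c "
from h import *
s,p,r=state();print(p,s['force'],s['width'],s['grip_force']);print('out',(p-k)@n)
"
```

```text
[ 0.64240568 -0.08099273  0.05273521] [0.8696835  6.17338064 1.10988524] 0.014020292211099862 24.93772566318512
out -0.008988165533855242
```

Knob gripped (14 mm, 25 N). Raise the grip to 50 N and push in 8 mm.

>>> jog_arm(increments=[[0,0,0,0,-0.001,0,0.05],[0,0,0,0,-0.001,0.002,0.05],[0,0,0,0,-0.001,0.004,0.05],[0,0,0,0,-0.001,0.006,0.05],[0,0,0,0,-0.001,0.0075,0.05],[0,0,0,0,-0.001,0.0075,0.05]], force=50)

```text
time_s: 16.73
ee_pos: [0.639, -0.081, 0.0467]
orientation: [0.003, 0.966, 0.012, -0.259]
force: [4.7, 5.1, 7.0]
width: 0.0136
grip_force: 50.0
```

```bash
python3 -c "
from h import *
s,p,r=state();print(p,s['force'],s['width'],s['grip_force']);print('out',(p-k)@n,'axial F',s['force']@n)
"
```

```text
[ 0.63896395 -0.08103363  0.04671317] [4.72852113 5.10089582 7.02703499] 0.013623847237415056 49.952977895736694
out -0.015924286333785967 axial F 8.507105699623532
```

Pushed in about 6.5–7 mm at 8.5 N. Turn anticlockwise.

>>> jog_arm(increments=[[0,0,-0.1,0,0,0,0.05],[0,0,-0.2,0,0,0,0.05],[0,0,-0.3,0,0,0,0.05],[0,0,-0.4,0,0,0,0.05],[0,0,-0.5,0,0,0,0.05],[0,0,-0.6,0,0,0,0.05],[0,0,-0.7,0,0,0,0.05],[0,0,-0.8,0,0,0,0.05],[0,0,-0.9,0,0,0,0.05],[0,0,-1.0,0,0,0,0.05]])

```text
time_s: 17.57
ee_pos: [0.6378, -0.0784, 0.0471]
orientation: [-0.124, 0.84, 0.476, -0.229]
force: [-2.6, 16.3, 12.6]
width: 0.0136
grip_force: 50.0
```

```bash
python3 -c "
from h import *
s,p,r=state();print(p,s['force'],s['torque'],s['width'],s['grip_force'],s['joints'].round(2));print('out',(p-k)@n,'axial F',s['force']@n,'turn',(RK.inv()*r).as_rotvec())
"
```

```text
[ 0.63783807 -0.07843025  0.04714944] [-2.643072   16.32604673 12.61501151] [ 2.5396667   1.42902029 -1.69195942] 0.01356649723645179 50.006994009017944 [-0.18  0.9   1.19 -0.1   1.56  0.39]
out -0.016079734147893748 axial F 9.788921818771565 turn [ 0.00444097 -0.00180064 -1.00826046]
```

>>> jog_arm(increments=[[0,0,0,0.001,-0.0006,0,0.05],[0,0,-0.1,0.0017,-0.0011,0,0.05],[0,0,-0.2,0.0017,-0.0011,0,0.05],[0,0,-0.22,0.0017,-0.0011,0,0.05],[0,0,-0.22,0.0017,-0.0011,-0.003,0.05],[0,0,-0.22,0.0017,-0.0011,-0.007,0.05],[0,0,-0.22,0.0017,-0.0011,-0.007,0.05]])

```text
time_s: 18.15
ee_pos: [0.6407, -0.0777, 0.0533]
orientation: [-0.148, 0.784, 0.563, -0.215]
force: [-7.0, 8.6, 7.7]
width: 0.0138
grip_force: 50.0
```

```bash
python3 -c "
from h import *
s,p,r=state();print(p,s['force'],s['width'],s['grip_force']);print('out',(p-k)@n,'axial F',s['force']@n,'turn',(RK.inv()*r).as_rotvec())
"
```

```text
[ 0.64069215 -0.07773362  0.05332034] [-7.02101321  8.60338987  7.73207406] 0.01379862079490779 49.95279371738434
out -0.009301003111732677 axial F 3.284163518534206 turn [ 0.00434017 -0.00398313 -1.2226959 ]
```

>>> jog_arm(increments=[[0,0,0,0,0,0,0.2],[0,0,0,0,0,0,0.35],[0,0,0,0,0,0,0.4],[0,0,0,0,0,0,0.4],[0,0,0,0,0,-0.01,0.4],[0,0,0,0,0,-0.03,0.4],[0,0,0,0,0,-0.06,0.4],[0,0,0,0,0,-0.09,0.4],[0,0,0,0,0,-0.12,0.4],[0,0,0.1,0,0,-0.15,0.4],[0,0,0.1,0,0,-0.15,0.4],[0,0,0.1,0,0,-0.15,0.4]])

```text
time_s: 19.15
ee_pos: [0.718, -0.0775, 0.183]
orientation: [-0.134, 0.812, 0.523, -0.221]
force: [-0.3, -0.5, -0.9]
width: 0.0377
grip_force: 0.0
```

```bash
python3 -c "
from h import *
s,p,r=state();print(p,s['force'],s['width'])
wcap('w8');d=np.load('pics/w8.npz');T=np.linalg.inv(d['T']);K=d['K'];im=d['pixels']
# rectify onto panel-parallel plane 40 mm out: columns = hob -y..(world y), rows = down slope; 0.25 mm/px
k2=k+[0,-.002,0];ex=-RK.apply([0,1,0]);ey=RK.apply([1,0,0])
U,V=np.meshgrid(np.arange(-.04,.04,.00025),np.arange(-.04,.04,.00025))
def rect(h):
    P=(k2+n*h+U[...,None]*ex+V[...,None]*ey)@T[:3,:3].T+T[:3,3];rr=np.hypot(P[...,0],P[...,1]);t=np.arctan2(rr,P[...,2])
    return cv2.remap(im,(K[:2,2]+K[0,0]*t[...,None]*P[...,:2]/rr[...,None]).astype(np.float32),None,cv2.INTER_LINEAR)
a=rect(.043);b=rect(0.);np.save('pics/a8.npy',a);cv2.imwrite('pics/m8.png',np.hstack([a,b])[...,::-1])
hsv=cv2.cvtColor(b,cv2.COLOR_RGB2HSV);o=((hsv[...,0]>8)&(hsv[...,0]<30)&(hsv[...,1]>110)&(hsv[...,2]>120)).astype(np.uint8)
k_,l,st,c=cv2.connectedComponentsWithStats(o);print('orange on panel (mm right,down):',[(st[i,4],((c[i]-160)/4).round(1)) for i in range(1,k_) if st[i,4]>60])
w=((a.min(2)>150)&(a.max(2)-a.min(2)<40)).astype(np.uint8);k_,l,st,c=cv2.connectedComponentsWithStats(w);print('white:',[(st[i],((c[i]-160)/4).round(1)) for i in range(1,k_) if st[i,4]>60])
"
```

```text
[ 0.71803422 -0.07752983  0.18303521] [-0.2770923  -0.47005164 -0.86379734] 0.03770890730611117
orange on panel (mm right,down): [(np.int32(1302), array([-37. , -14.8])), (np.int32(498), array([-35.4,  13.8]))]
white: [(array([  0,   0,  53,   3, 136], dtype=int32), array([-34.1, -39.8])), (array([ 54,   0,  96,   3, 198], dtype=int32), array([-16.5, -39.8])), (array([175,   0,  97,   1,  97], dtype=int32), array([ 15.8, -40. ])), (array([174,  35,  30,  30, 662], dtype=int32), array([  7.2, -27.6])), (array([  93,   80,  189,  183, 6641], dtype=int32), array([12.3,  3.6])), (array([ 72, 121,  70,  35, 996], dtype=int32), array([-13.4,  -5.6]))]
```

```bash
python3 -c "
from h import *
a=np.load('pics/a8.npy')
w=((a.min(2)>150)&(a.max(2).astype(int)-a.min(2)<40)).astype(np.uint8);k_,l,st,c=cv2.connectedComponentsWithStats(w)
i=[i for i in range(1,k_) if tuple(st[i,:2])==(72,121)][0];m=(l==i).astype(np.uint8)
print(cv2.minAreaRect(cv2.findNonZero(m)));vx,vy,_,_=cv2.fitLine(cv2.findNonZero(m),cv2.DIST_L2,0,.01,.01).ravel();print('angle from up',np.arctan2(abs(vx),-vy if vx<0 else vy))
d=(a.max(2)<60).astype(np.uint8);d=cv2.morphologyEx(d,cv2.MORPH_OPEN,np.ones((9,9)));k_,l,st,c=cv2.connectedComponentsWithStats(d);print([(st[i],c[i]) for i in range(1,k_) if st[i,4]>500])
"
```

```text
((105.94343566894531, 137.1583709716797), (72.11051940917969, 15.538740158081055), 19.653823852539062)
angle from up 1.2161609
[(array([   75,    97,   185,   149, 15867], dtype=int32), array([180.64883091, 174.63937732]))]
```

The stripe is at about 1.22 rad, the knob is released and the arm is clear. Handing in.

```bash
python3 -c "
from cell import bot
print(bot.job_done())"
```

```text
the job is handed in; nothing more can be done
None
```

I handed the job in: the large red kettle stands free on the pan support, about 1 mm off centre by the camera. The left knob's pointer is at about 1.22 rad (the big orange dot), and I pulled the knob back out before letting go. I never touched the right knob or anything else on the bench, and no judging result came back.

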